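# Clamp a padlock in the trigger bar clamp for sawing

## Task

The shackle of the brass padlock is to be sawn off. Lay the padlock flat on the board of the green bar clamp, its body between the two rubber pads and its shackle sticking out of the jaws away from the clamp's grip, then squeeze the clamp's trigger and let it spring back, stroke after stroke, until the pads hold the padlock tight: keep pumping until a firm squeeze no longer brings the trigger all the way in to the grip. Leave the trigger released and do not disturb the loose lock cylinder.

Things in the scene. Friction and masses are not known exactly. Their poses are not given: they have to be found in the camera images.
- padlock: Loose brass padlock with steel shackle, lying flat, 0.16 kg (+-30 %). Origin at its underside, z up; its x axis points from the body to the shackle. The body is a box 36 mm long (x from -35 to +1 mm), 42 mm wide (y) and 16 mm thick. The shackle does not move.
- shackle (a point): Middle of the shackle, at x = +16, y = 0, z = +8 mm of the padlock. Two 6.6 mm steel legs run along x from +1 to +22 mm at y = -12 and +12 mm, with a crossbar at x = +30 mm: 30.6 mm wide over the legs. Can be pinched across the legs from above, fingertips 2 mm above the surface.
- lock_body (a point): Middle of the padlock's brass body, at x = -17, y = 0, z = +8 mm of the padlock.
- clamp: Trigger bar clamp (green housing, black grip and trigger, dark toothed bar) lying on a screwed-down board; it is fixed. Origin under the bar, 6 mm above the bench; z up. Jaws reach out to +x, grip and trigger stick out to -x. y runs along the bar: fixed jaw at -y, moving jaw at +y, closing towards -y. Housing: x -32 to +50, y -90 to -41, top z 60 mm. Jaws: x up to 72, top z 57 mm.
- clamp_bed (a point): Point on top of the clamp's 18 mm plywood board in line with the pads, at clamp x = 55, y = 0, z = 12 mm (18 mm above the bench), axes as the clamp's. The padlock lies on the board with the middle of its body at clamp x = 55 mm, between the pads, its x axis along clamp +x. Board: clamp x -35 to +100, y -107 to +107 mm.
- pad_fixed: Rubber pad on the fixed jaw; origin at the middle of its gripping face (looks to clamp +y), at clamp x = 55, y = -34, z = 27.5 mm. The face is 32 mm wide (clamp x 39 to 71) and 28 mm high (z 13.5 to 41.5). It gives 1 mm for 6.5 N, at most 3 mm.
- pad_moving: Rubber pad on the moving jaw, same size and softness; origin at the middle of its gripping face (looks to clamp -y). At the start the two faces are 60 to 74 mm apart. The jaw is on a ratchet with 4 mm teeth: each full trigger stroke brings it about 8 mm closer, and it cannot go back.
- clamp_grip (a point): Point on the back (clamp -y) face of the fixed grip where one finger belongs, at clamp x = -65, y = -88, z = 36 mm. The grip is 20 mm thick (y -88 to -68), runs along clamp x from -27 to -113 mm, and stands from clamp z = 22 to 50 mm, with free space beneath.
- trigger_pull (a point): Point on the front (clamp +y) face of the trigger, moving with it; at rest at clamp x = -65, y = -34, z = 36 mm. Squeeze from above along clamp y. Over grip and trigger it is 54 mm at rest, 34 mm fully squeezed. Fingers centred on clamp y = -71 mm make a full stroke in one closing. The trigger is 10 mm thick, z 24 to 48 mm.
- trigger (a joint): Trigger angle, rad: 0 released, 0.172 fully in. Vertical hinge at clamp x = 51, y = -62 mm; its spring returns it. A free stroke takes about 5 N at trigger_pull. Once the pads bear on the work it gets stiff: when the padlock is tight, a squeeze of 20 to 25 N stops well short of full travel (at about 0.09 rad, fingers some 43 mm apart). Squeezes under 15 N do not get it tight.
- lock_cylinder: Bystander: loose steel rim lock cylinder on its side, 61 x 45 x 45 mm, origin under its middle. Leave it alone.
Not all that is in view belongs to the job. Leave any orange look-alike of the padlock alone.

How it is judged:
On the way, in this order (a step that is already met when the one before it is completed fails the run):
1. the padlock lies flat on the board with its body between the pads and its shackle pointing out of the jaws, and is let go of (x of lock_body in the frame of clamp between 0.04 and 0.07 m and y of lock_body in the frame of clamp between -0.034 and 0.05 m and z of lock_body in the frame of clamp between 0.016 and 0.025 m and x of shackle in the frame of clamp above 0.075 m and angle between padlock's own z axis and vertical below 0.12 rad and angle between the x axis of padlock and the x axis of clamp, either way round below 0.35 rad and contact force between the fingers and padlock below 0.1 N and linear speed of padlock below 0.02 m/s), for 0.2 s.
2. the trigger is squeezed and the pads bear hard on the padlock (value of joint trigger above 0.03 rad and contact force between each of pad_moving, pad_fixed and padlock above 10 N), for 0.1 s.
At the end, for the whole second after the job is handed in: The padlock lies flat on the board (tilt under 0.12 rad), mid-body 40 to 70 mm out along clamp x, shackle point beyond 75 mm and turned under 0.35 rad; each rubber pad presses on it with over 8 N; the trigger is released (below 0.02 rad) (x of lock_body in the frame of clamp between 0.04 and 0.07 m and y of lock_body in the frame of clamp between -0.034 and 0.05 m and z of lock_body in the frame of clamp between 0.016 and 0.025 m and x of shackle in the frame of clamp above 0.075 m and angle between padlock's own z axis and vertical below 0.12 rad and angle between the x axis of padlock and the x axis of clamp, either way round below 0.35 rad and contact force between each of pad_moving, pad_fixed and padlock above 8 N and value of joint trigger below 0.02 rad and linear speed of padlock below 0.01 m/s); the robot touches nothing.
It fails at once if the loose lock cylinder is pushed away (more than 30 mm) (distance of lock_cylinder from where it was at the start of the episode above 0.03 m).
It also fails if it takes over 72 s, if anything falls off the work surface, if the arm or the gripper's body presses on something with over 40 N, if the wrist force passes 120 N, or if a joint passes its speed limit or range.

## Robot

A 6-joint arm with a two-finger parallel gripper is mounted at the origin on a cart in front of the work surface, level with it; the furniture and walls round the work are solid. World frame = base frame: x ahead of the robot, y to its left, z up, the work surface at z = 0. Lengths are in m, angles in rad, forces in N, time in s.
With the tool pointing down it reaches from about 0.225 to 0.875 m from the base axis. Payload 3.4 kg.
Tool frame: the origin (TCP) lies at the very end of the fingers, on their centre line; the grasp point (between the pads) lies 19 mm behind it; z points along the fingers, y is the direction in which the jaws open and shut (so a half turn about z gives the same grasp; the last joint's range is limited). The gripper opens to 85 mm and grips with 20 to 120 N. Pads are 22 mm wide; open, the fingers measure 114 mm over their backs; the gripper's body (76 mm by 85 mm) begins 54 mm behind the grasp point. The pads swing forward as they close: fully open they stand 13 mm farther back than shut.
Start: joints at [1.033, 0.276, 1.505, -0, 1.361, -0.121], TCP at [0.233, 0.526, 0.231] pointing down, gripper open.
Joint ranges: [-2.89, 2.89], [-0.75, 2.08], [0.22, 2.7], [-1.18, 4.32], [0.11, 2.71], [-2.7, 2.7]. Speed limits (rad/s): [2.57, 2.57, 3.14, 3.14, 3.14, 3.14].

## Interface

Orientations are given as a unit quaternion [w, x, y, z].
In Python, from rig import telemetry, optics, order gives the robot as it stands.
- The arm moves only by the shell command python3 -m creep 'ROWS' [FORCE]. ROWS is a JSON object of lists of equal length, an entry for each row: "slide": the shift along the world's x, y, z normalised to -1 to 1, where 1 is 0.15 m, a list of three; "twist": the turn, a rotation vector about the world's x, y, z normalised to -1 to 1, where 1 is 360 degrees, a list of three; "fingers": the gripper's target within -1 to 1 (fully open at 1, half-way at 0, shut at -1). A call has 1 to 20 rows; each row is the pose to reach, as a shift and turn from the pose commanded when the call began, turning the shorter way round; what a row does not reach only later rows make up. A row lasts 1/10 s, in which the tool goes at most 50 mm and 8.59 degrees, less where a joint would pass 70% of its speed; a pose out of reach is approached as far as the arm can. A call with a number of a shift or a turn outside -1 to 1 is refused whole. A call with a gripper value outside its range is refused whole. The fingers move at their own pace and stop on an object; FORCE is the grip in N (left out, the last holds). Time passes only in rows, so rows that repeat a pose let the fingers close. It gives the time, the measured TCP pose, the force and the opening at its end, in the units of the state.
- telemetry.get_state(): the state, without advancing time (a new reading comes with each control period).
- optics.get_image(name): name is "side" or "top" or "wrist"; returns a dict with "img" (480x640x3 uint8, blue, green, red), "depth" (480x640 float32, m along the optical axis (not along the pixel's ray), 0 where there is no reading), "fovy" (degrees; the focal length in pixels is half the picture's height over the tangent of half this angle, whatever the lens; pixels are square), "cx", "cy" (the principal point, pixels), "dist" ([k1, k2, p1, p2, k3] as OpenCV has them; the pictures are not rectified), "world_from_camera" (4x4, takes a point from camera to world coordinates). Camera axes: x right, y down, z forward; pixel columns grow to the right and rows downward; lengths in m; the calibration is good to about 2 mm. A picture is of the moment at which its call begins.
- order.sign_off(): hands the job in, once; it reports no verdict.
The state is a dict: "clock": time; "qpos": joint angles; "qd": joint speeds; "effort": joint torques, N m; "position": TCP position; "ee_rot": TCP orientation; "contact_force": force on the tool from outside, world axes, zero at the start; "moment": the same for the moment, N m; "width": finger opening in m.
Only numpy, scipy, OpenCV 4.12 (cv2) and the standard library are available. Lean on these libraries where they do the work, as an engineer would, in place of code of your own. Each camera call takes 0.05 s, during which the arm holds its last target.

## Working session

There is one attempt and no reset: what is moved stays moved. The work goes in short steps, Python scripts to look and compute and a shell command to move; the robot and the scene stay as the last step left them, time stands still between calls to the robot, and variables do not carry over. Pictures are saved under pics/ and viewed, and the job is handed in when it is done.

```bash
ls; mkdir -p pics; python3 - <<'E'
from rig import telemetry, optics
import cv2
print(telemetry.get_state())
for n in ["top","side","wrist"]:
    d=optics.get_image(n); cv2.imwrite(f"pics/{n}0.png",d["img"]); print(n,d["fovy"],d["cx"],d["cy"],d["dist"],d["world_from_camera"].round(3).tolist() if hasattr(d["world_from_camera"],'round') else d["world_from_camera"])
E
```

```text
pics
{'clock': 0.0, 'qpos': array([ 1.03299838e+00,  2.76597078e-01,  1.50614689e+00,  5.46579794e-05,
        1.36069316e+00, -1.20989687e-01]), 'qd': array([ 0.00116117,  0.00086548,  0.00020964,  0.00082814, -0.0004348 ,
       -0.00070765]), 'effort': array([ 3.46198767e-04, -4.16781414e+01, -2.45811886e+01, -4.69766983e-04,
        1.11128765e-02, -4.69975674e-06]), 'position': array([0.23249303, 0.52532084, 0.23043304]), 'ee_rot': array([-3.23602748e-04,  2.06904336e-01,  9.78360744e-01, -8.64015543e-04]), 'contact_force': array([-0.12559714, -0.00662769,  0.1409199 ]), 'moment': array([-0.00054211,  0.0525163 , -0.01028253]), 'width': 0.08527287533495682}
top 53.475005684735684 318.2074193452079 238.76598668279343 [0.03911963 0.         0.         0.         0.        ] [[-0.003, -0.991, 0.133, 0.329], [-1.0, 0.006, 0.015, -0.011], [-0.015, -0.133, -0.991, 1.114], [0.0, 0.0, 0.0, 1.0]]
side 49.19862706066446 319.22947088278147 238.8316075391237 [-0.071145  0.        0.        0.        0.      ] [[-0.997, -0.02, 0.073, 0.396], [-0.074, 0.437, -0.897, 0.903], [-0.014, -0.899, -0.437, 0.484], [0.0, 0.0, 0.0, 1.0]]
wrist 63.433055531396086 318.77443451413086 235.30902950618244 [-0.04299655  0.          0.          0.          0.        ] [[0.405, 0.867, 0.292, 0.156], [0.914, -0.383, -0.131, 0.558], [-0.002, 0.32, -0.947, 0.373], [0.0, 0.0, 0.0, 1.0]]
```

View pics/top0.png

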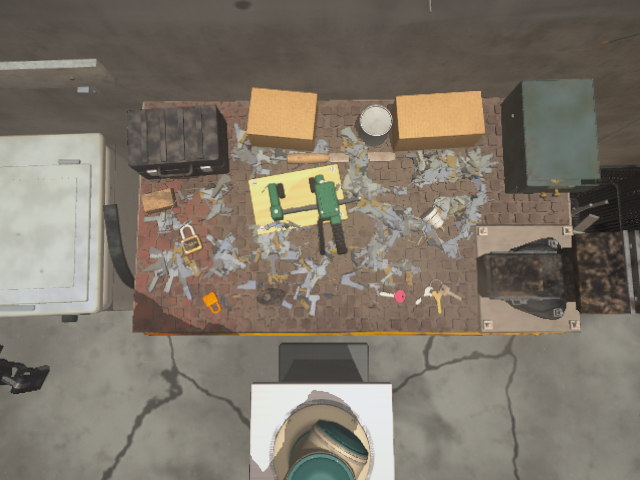

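View pics/side0.png

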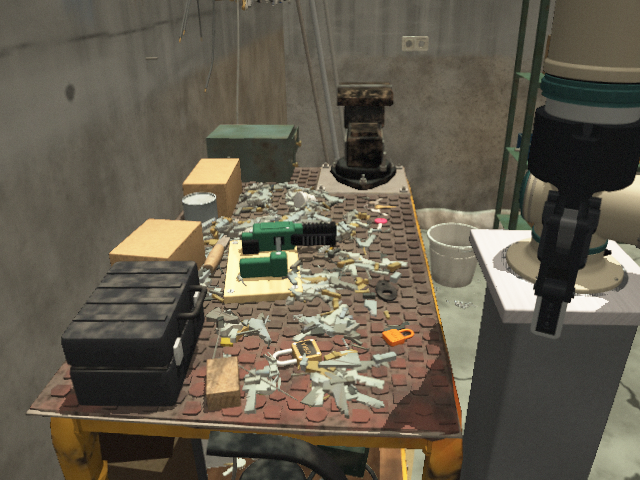

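View pics/wrist0.png

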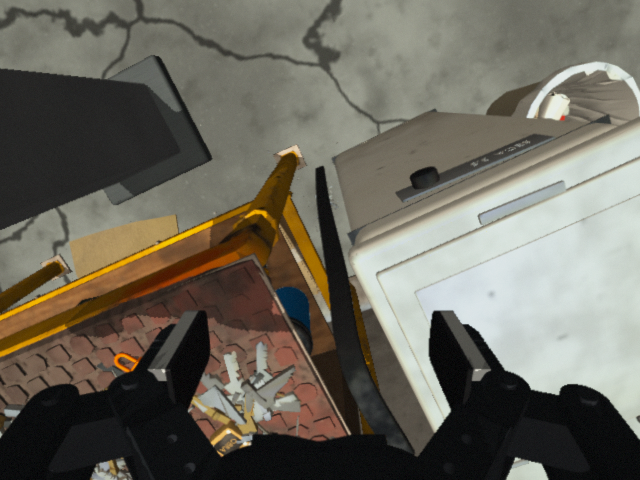

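The top view shows the padlock at (190,240) with its shackle pointing up, and the orange decoy at (212,302). The clamp is at about (310,205) with its grip towards the robot, and the cylinder is probably the light thing at (433,218). Zooming in.

```bash
cat > h.py <<'E'
import numpy as np, cv2
from rig import optics, telemetry
def K(d):
    f=240/np.tan(np.radians(d["fovy"])/2); return np.array([[f,0,d["cx"]],[0,f,d["cy"]],[0,0,1.]])
def rays(d,px):
    p=cv2.undistortPoints(np.array(px,float).reshape(-1,1,2),K(d),np.array(d["dist"])).reshape(-1,2)
    T=np.array(d["world_from_camera"]); r=np.c_[p,np.ones(len(p))]@T[:3,:3].T
    return T[:3,3],r
def onz(d,px,z):
    o,r=rays(d,px); z=np.broadcast_to(z,(len(r),)); return o+r*((z-o[2])/r[:,2])[:,None]
def proj(d,P):
    T=np.linalg.inv(np.array(d["world_from_camera"])); 
    return cv2.projectPoints(np.array(P,float).reshape(-1,1,3),cv2.Rodrigues(T[:3,:3])[0],T[:3,3],K(d),np.array(d["dist"]))[0].reshape(-1,2)
def cloud(d):
    v,u=np.mgrid[0:480,0:640]; px=np.c_[u.ravel(),v.ravel()].astype(float)
    o,r=rays(d,px); z=d["depth"].ravel(); return (o+r*z[:,None]).reshape(480,640,3)
def crop(im,u0,v0,u1,v1,s): return cv2.resize(im[v0:v1,u0:u1],None,fx=s,fy=s,interpolation=cv2.INTER_NEAREST)
E
python3 - <<'E'
from h import *
d=optics.get_image("top"); 
np.savez("top.npz",**{k:np.array(v) for k,v in d.items()})
cv2.imwrite("pics/c1.png",crop(d["img"],235,160,365,260,6)); cv2.imwrite("pics/c2.png",crop(d["img"],165,215,215,255,12))
C=cloud(d)
for p in [(338,195),(275,215),(330,210),(190,243),(260,190),(340,240),(160,300),(285,220)]: print(p,C[p[1],p[0]].round(4))
E
```

```text
(338, 195) [ 0.5795 -0.0417  0.021 ]
(275, 215) [0.5245 0.1009 0.0659]
(330, 210) [ 0.5345 -0.0222  0.0689]
(190, 243) [0.4687 0.3036 0.0159]
(260, 190) [0.5943 0.1424 0.0143]
(340, 240) [ 0.4686 -0.0443  0.0557]
(160, 300) [0.3377 0.3718 0.0038]
(285, 220) [0.5213 0.0825 0.0186]
```

View pics/c1.png

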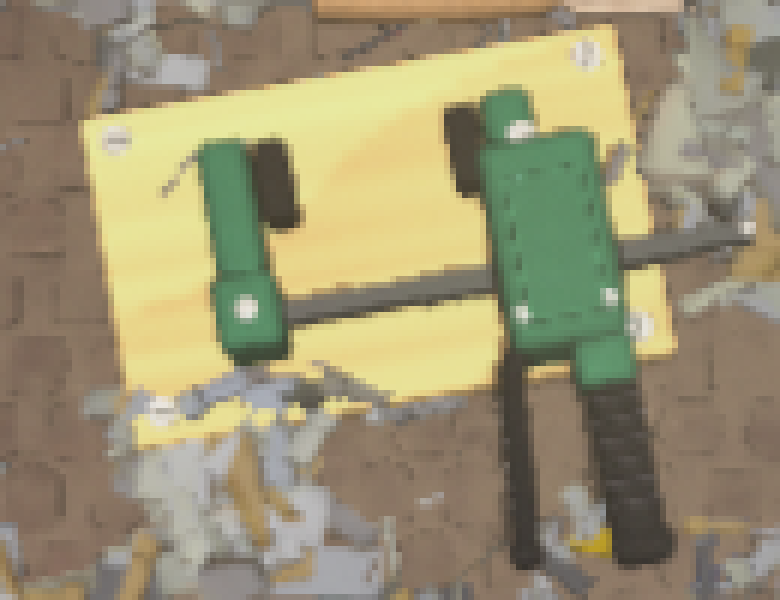

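View pics/c2.png

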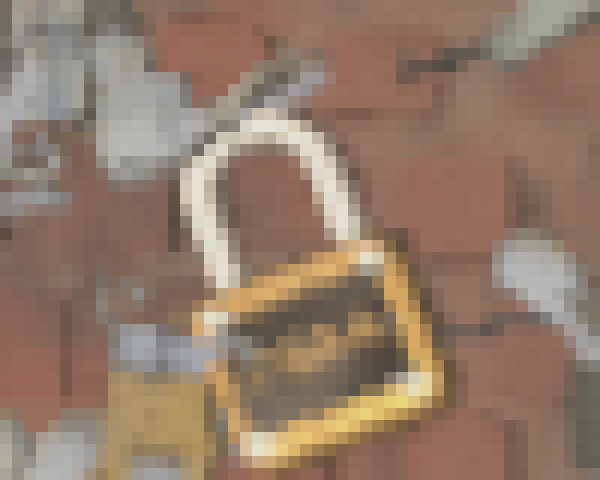

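```bash
cat > m.py <<'E'
from h import *
d={k:v for k,v in np.load("top.npz").items()}
def fit(loc,w):
    a=loc-loc.mean(0); b=w[:,:2]-w[:,:2].mean(0)
    th=np.arctan2((a[:,0]*b[:,1]-a[:,1]*b[:,0]).sum(),(a*b).sum())
    R=np.array([[np.cos(th),-np.sin(th)],[np.sin(th),np.cos(th)]])
    t=w[:,:2].mean(0)-R@loc.mean(0); return th,R,t,(w[:,:2]-t-loc@R.T)
c=np.array([(82,122),(612,25),(678,350),(135,447)])/6+[235,160]-.5
thc,Rc,tc,e=fit(np.array([(100,107),(100,-107),(-35,-107),(-35,107)])/1e3,onz(d,c,.018))
print("clamp",np.degrees(thc),tc,e.round(4).tolist())
c=np.array([(445,405),(245,468),(195,310),(395,240)])/12+[165,215]-.5
thp,Rp,tp,e=fit(np.array([(-35,-21),(-35,21),(1,21),(1,-21)])/1e3,onz(d,c,.016))
print("lock",np.degrees(thp),tp,e.round(4).tolist())
W=lambda x,y: tc+Rc@np.array([x,y])
L=lambda x,y: tp+Rp@np.array([x,y])
print("shackle",L(.016,0),"body",L(-.017,0))
print("bed",W(.055,0),"grip",W(-.065,-.088),"trig",W(-.065,-.034))
E
python3 m.py
python3 - <<'E'
from h import *; from m import *
d=optics.get_image("side"); cv2.imwrite("pics/s1.png",crop(d["img"],210,200,430,380,3.6) if 0 else cv2.resize(d["img"][210:400,215:425],None,fx=3,fy=3))
P=[[*L(x/1e3,y/1e3),z/1e3] for x,y,z in [(-35,-21,16),(-35,21,16),(1,21,16),(1,-21,16),(33,0,11)]]
print("lock side",(proj(d,P)-[215,210])*3)
P=[[*W(x/1e3,y/1e3),(z+6)/1e3] for x,y,z in [(100,107,12),(-35,107,12),(-35,-107,12),(-113,-88,50),(-113,-68,50)]]
print("clamp side",(proj(d,P)-[215,210])*3)
E
```

```text
clamp 10.137937740027459 [0.54010875 0.04815886] [[-0.0015, -0.0009], [-0.0014, 0.0007], [0.0011, -0.0001], [0.0019, 0.0003]]
lock 18.550640237176466 [0.48213349 0.30616025] [[0.0006, 0.0012], [0.0019, -0.0004], [-0.0013, -0.0011], [-0.0012, 0.0004]]
shackle [0.49730218 0.31125053] body [0.46601677 0.30075182]
bed [0.59425003 0.05783988] grip [ 0.49161324 -0.04990839] trig [0.48210824 0.0032485 ]
clamp 10.137937740027459 [0.54010875 0.04815886] [[-0.0015, -0.0009], [-0.0014, 0.0007], [0.0011, -0.0001], [0.0019, 0.0003]]
lock 18.550640237176466 [0.48213349 0.30616025] [[0.0006, 0.0012], [0.0019, -0.0004], [-0.0013, -0.0011], [-0.0012, 0.0004]]
shackle [0.49730218 0.31125053] body [0.46601677 0.30075182]
bed [0.59425003 0.05783988] grip [ 0.49161324 -0.04990839] trig [0.48210824 0.0032485 ]
lock side [[300.9548684  383.07578229]
 [322.46701101 435.15558106]
 [247.478318   448.06486632]
 [229.28502629 394.85368799]
 [172.39575446 440.31841149]]
clamp side [[ 23.55132019 257.38661917]
 [264.19279459 241.83659862]
 [240.871536    79.35053714]
 [356.99490611  33.71079876]
 [360.87348028  45.95947137]]
```

View pics/s1.png

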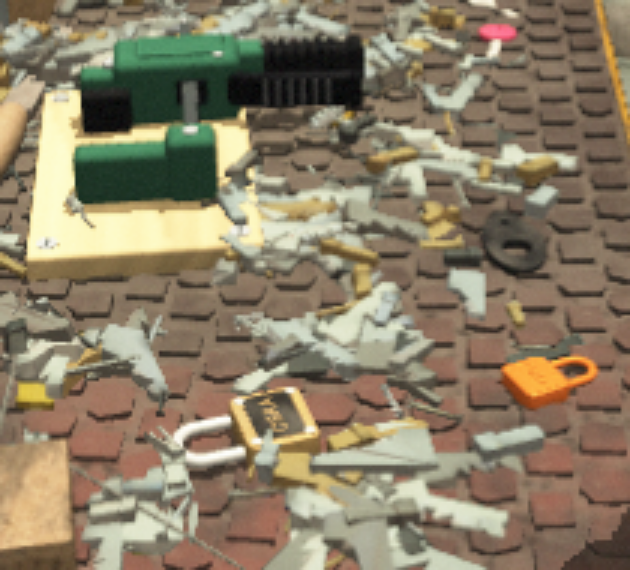

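```bash
python3 -m creep '{"slide":[[0.5,-0.4,0],[1,-0.8,0],[1,-0.8,0],[1,-0.8,0],[1,-0.8,0],[1,-0.8,0],[1,-0.8,0]],"twist":[[0,0,0.02],[0,0,0.04],[0,0,0.06],[0,0,0.08],[0,0,0.1],[0,0,0.118],[0,0,0.118]],"fingers":[0.5,0.5,0.5,0.5,0.5,0.5,0.5]}' 40
python3 -m creep '{"slide":[[0.2,-0.16,-0.1],[0.4,-0.32,-0.3],[0.6,-0.5,-0.4],[0.76,-0.63,-0.6],[0.76,-0.63,-0.8],[0.76,-0.63,-0.8],[0.76,-0.63,-0.8]],"twist":[[0,0,0],[0,0,0],[0,0,0],[0,0,0],[0,0,0],[0,0,0],[0,0,0]],"fingers":[0.5,0.5,0.5,0.5,0.5,0.5,0.5]}'
python3 - <<'E'
from h import *; from m import L
from scipy.spatial.transform import Rotation as R
s=telemetry.get_state(); q=s["ee_rot"]; M=R.from_quat([*q[1:],q[0]]).as_matrix(); print(s["clock"],s["position"],np.degrees(np.arctan2(M[1,1],M[0,1])),M[:,2],s["width"],s["contact_force"])
d=optics.get_image("wrist"); im=d["img"].copy()
P=[[*L(x/1e3,y/1e3),z/1e3] for x,y,z in [(-35,-21,16),(-35,21,16),(1,21,16),(1,-21,16),(33,0,11),(16,0,8)]]
p=proj(d,P);print(p)
for a in p: cv2.circle(im,tuple(int(round(v)) for v in a),3,(255,0,255),-1)
cv2.imwrite("pics/w1.png",im)
E
```

```text
clock: 0.95
position: [0.3831, 0.4053, 0.2312]
ee_rot: [-0.0, -0.161, 0.987, -0.0]
contact_force: [-1.1, 0.5, 0.5]
width: 0.0642
clock: 1.65
position: [0.4963, 0.3116, 0.1113]
ee_rot: [-0.001, -0.161, 0.987, -0.0]
contact_force: [0.7, 0.2, -0.6]
width: 0.0641
clamp 10.137937740027459 [0.54010875 0.04815886] [[-0.0015, -0.0009], [-0.0014, 0.0007], [0.0011, -0.0001], [0.0019, 0.0003]]
lock 18.550640237176466 [0.48213349 0.30616025] [[0.0006, 0.0012], [0.0019, -0.0004], [-0.0013, -0.0011], [-0.0012, 0.0004]]
shackle [0.49730218 0.31125053] body [0.46601677 0.30075182]
bed [0.59425003 0.05783988] grip [ 0.49161324 -0.04990839] trig [0.48210824 0.0032485 ]
1.65 [0.49632889 0.31162636 0.11132618] 108.5533614344654 [-1.19058368e-03 -2.14930845e-04 -9.99999268e-01] 0.06411313558239193 [ 0.68879395  0.15540179 -0.62844388]
[[283.88884133 162.59127826]
 [352.89871134 162.60134248]
 [351.35047532 219.40948922]
 [285.44727912 219.40312662]
 [318.40821363 262.83326816]
 [318.40824126 237.59509892]]
```

View pics/w1.png

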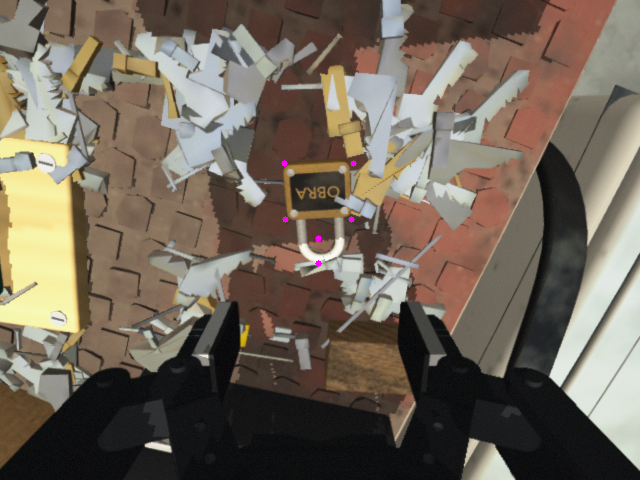

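The projected corners (285–352, 163–219) lie on the padlock within about 2 px in the wrist view, so I'm descending to grip it.

```bash
python3 -m creep '{"slide":[[0.01,0,-0.25],[0.01,0,-0.5],[0.01,0,-0.65],[0.01,0,-0.725],[0.01,0,-0.725],[0.01,0,-0.725],[0.01,0,-0.725],[0.01,0,-0.725],[0.01,0,-0.725],[0.01,0,-0.725]],"twist":[[0,0,0],[0,0,0],[0,0,0],[0,0,0],[0,0,0],[0,0,0],[0,0,0],[0,0,0],[0,0,0],[0,0,0]],"fingers":[0.5,0.5,0.5,0.5,0.5,-1,-1,-1,-1,-1]}' 60
python3 - <<'E'
from h import *
d=optics.get_image("side"); cv2.imwrite("pics/s2.png",cv2.resize(d["img"][200:400,180:420],None,fx=3,fy=3))
d=optics.get_image("wrist"); cv2.imwrite("pics/w2.png",d["img"])
E
```

```text
clock: 2.7
position: [0.4998, 0.3122, 0.0045]
ee_rot: [0.002, -0.161, 0.987, 0.001]
contact_force: [0.5, 1.1, 6.9]
width: 0.0281
```

View pics/s2.png

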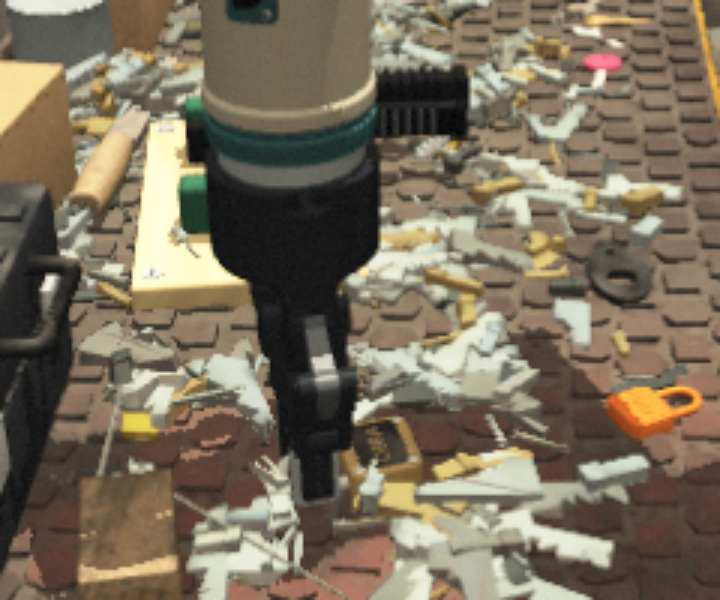

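View pics/w2.png

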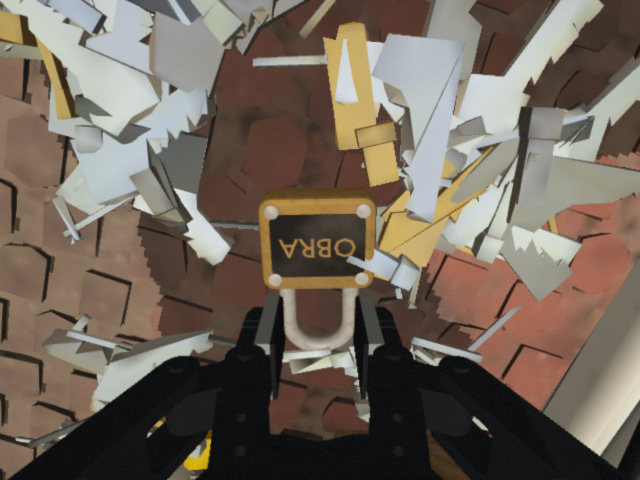

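```bash
python3 - <<'E'
from h import *; from m import *
C=cloud(d)
def cl(p): return (np.asarray(p)[:2]-tc)@Rc
for n,p,z in [("mov",(292,182),.0475),("fix",(451,150),.0475)]:
    q=onz(d,[np.array(p)/6+[235,160]-.5],z)[0]; print(n,cl(q).round(4))
for n,p,z in [("grip end R",(670,550),.056),("grip end L",(612,560),.056),("trig end L",(512,560),.054),("trig mid L",(507,450),.054),("trig mid R",(527,450),.054),("gripmid L",(597,450),.056),("gripmid R",(655,450),.056),("hous TL",(482,145),.066),("hous TR",(595,130),.066),("hous BR",(620,335),.066),("hous BL",(510,348),.066)]:
    q=onz(d,[np.array(p)/6+[235,160]-.5],z)[0]; print(n,cl(q).round(4))
for p in [(290,157),(310,157),(325,156),(320,162),(360,156),(285,145),(285,125),(300,152),(375,140),(310,147)]: print(p,C[p[1],p[0]].round(3),cl(C[p[1],p[0]]).round(3))
E
```

```text
clamp 10.137937740027459 [0.54010875 0.04815886] [[-0.0015, -0.0009], [-0.0014, 0.0007], [0.0011, -0.0001], [0.0019, 0.0003]]
lock 18.550640237176466 [0.48213349 0.30616025] [[0.0006, 0.0012], [0.0019, -0.0004], [-0.0013, -0.0011], [-0.0012, 0.0004]]
shackle [0.49730218 0.31125053] body [0.46601677 0.30075182]
bed [0.59425003 0.05783988] grip [ 0.49161324 -0.04990839] trig [0.48210824 0.0032485 ]
mov [0.052  0.0277]
fix [ 0.0532 -0.0342]
grip end R [-0.1139 -0.0872]
grip end L [-0.1137 -0.0654]
trig end L [-0.1068 -0.0288]
trig mid L [-0.0657 -0.0344]
trig mid R [-0.067  -0.0418]
gripmid L [-0.0721 -0.0675]
gripmid R [-0.076  -0.0888]
hous TL [ 0.0482 -0.0458]
hous TR [ 0.0461 -0.0886]
hous BR [-0.0325 -0.0834]
hous BL [-0.0298 -0.0422]
(290, 157) [0.67  0.071 0.029] [ 0.131 -0.001]
(310, 157) [0.669 0.024 0.029] [ 0.123 -0.047]
(325, 156) [ 0.673 -0.012  0.023] [ 0.121 -0.082]
(320, 162) [0.66  0.    0.018] [ 0.11  -0.068]
(360, 156) [ 0.667 -0.093  0.041] [ 0.1   -0.161]
(285, 145) [0.699 0.082 0.03 ] [0.162 0.006]
(285, 125) [0.727 0.078 0.084] [ 0.189 -0.003]
(300, 152) [0.69  0.049 0.003] [ 0.148 -0.026]
(375, 140) [ 0.705 -0.128  0.041] [ 0.131 -0.203]
(310, 147) [0.693 0.023 0.031] [ 0.146 -0.051]
```

```bash
python3 -m creep '{"slide":[[0,0,0.1],[0,0,0.3],[0,0,0.6],[0,0,0.85],[0,0,0.85]],"twist":[[0,0,0],[0,0,0],[0,0,0],[0,0,-0.012],[0,0,-0.0233]],"fingers":[-1,-1,-1,-1,-1]}'
python3 - <<'E'
from h import *
d=optics.get_image("wrist"); cv2.imwrite("pics/w3.png",d["img"])
E
```

```text
clock: 3.3
position: [0.5019, 0.3129, 0.1364]
ee_rot: [0.006, -0.087, 0.996, 0.002]
contact_force: [1.0, 0.6, -1.8]
width: 0.0283
```

View pics/w3.png

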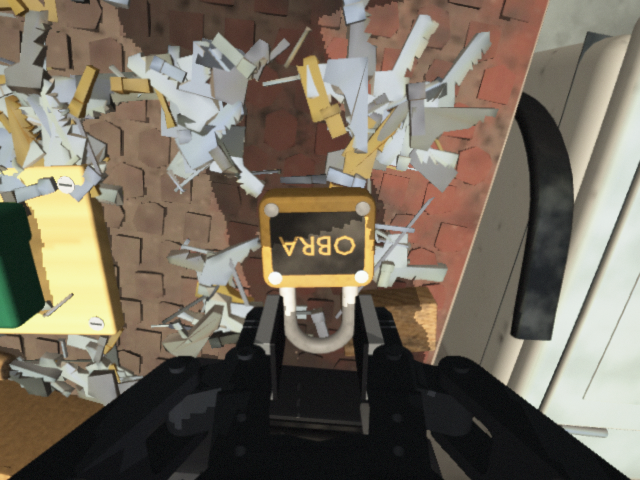

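```bash
python3 -m creep '{"slide":[[0.1,-0.2,0],[0.22,-0.44,0],[0.34,-0.68,0],[0.43,-0.84,0],[0.43,-0.84,0]],"twist":[[0,0,0],[0,0,0],[0,0,0],[0,0,0],[0,0,0]],"fingers":[-1,-1,-1,-1,-1]}'
python3 -m creep '{"slide":[[0.1,-0.2,0],[0.22,-0.44,0],[0.34,-0.68,0],[0.42,-0.84,0],[0.42,-0.84,0],[0.42,-0.84,0],[0.42,-0.84,0],[0.42,-0.84,0]],"twist":[[0,0,0],[0,0,0],[0,0,0],[0,0,0],[0,0,0],[0,0,0],[0,0,0],[0,0,0]],"fingers":[-1,-1,-1,-1,-1,-1,-1,-1]}'
python3 - <<'E'
from h import *
from scipy.spatial.transform import Rotation as R
s=telemetry.get_state(); q=s["ee_rot"]; M=R.from_quat([*q[1:],q[0]]).as_matrix(); print(s["clock"],s["position"],np.degrees(np.arctan2(M[1,1],M[0,1])),M[:,2],s["width"],s["contact_force"],s["qpos"])
d=optics.get_image("wrist"); cv2.imwrite("pics/w4.png",d["img"])
d=optics.get_image("side"); cv2.imwrite("pics/s4.png",cv2.resize(d["img"][130:330,180:420],None,fx=3,fy=3))
E
```

```text
clock: 3.85
position: [0.5641, 0.1818, 0.1292]
ee_rot: [-0.0, -0.088, 0.996, -0.001]
contact_force: [-0.7, 0.1, -1.9]
width: 0.0284
clock: 4.65
position: [0.625, 0.0607, 0.1299]
ee_rot: [-0.0, -0.09, 0.996, 0.0]
contact_force: [-0.1, -0.3, -1.9]
width: 0.028
4.65 [0.62495638 0.06067669 0.12990033] 100.30863682154941 [-9.28915537e-04  5.44370953e-04 -9.99999420e-01] 0.028025295125350527 [-0.09397921 -0.25968728 -1.86873329] [-1.42783878e-02  4.22639174e-01  1.54015138e+00  5.74417321e-04
  1.17973875e+00 -1.76521385e+00]
```

View pics/w4.png

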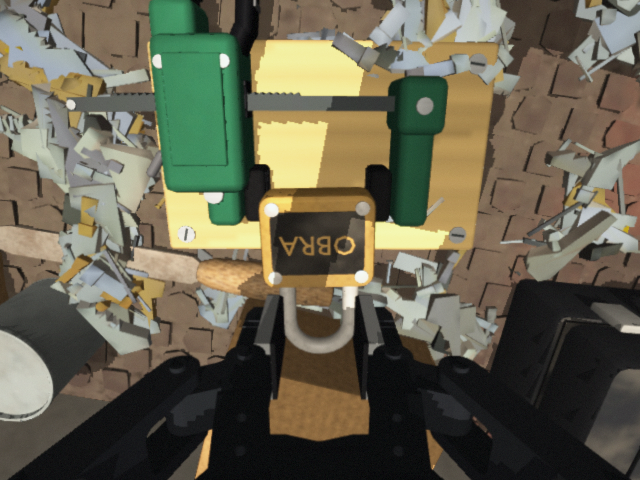

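View pics/s4.png

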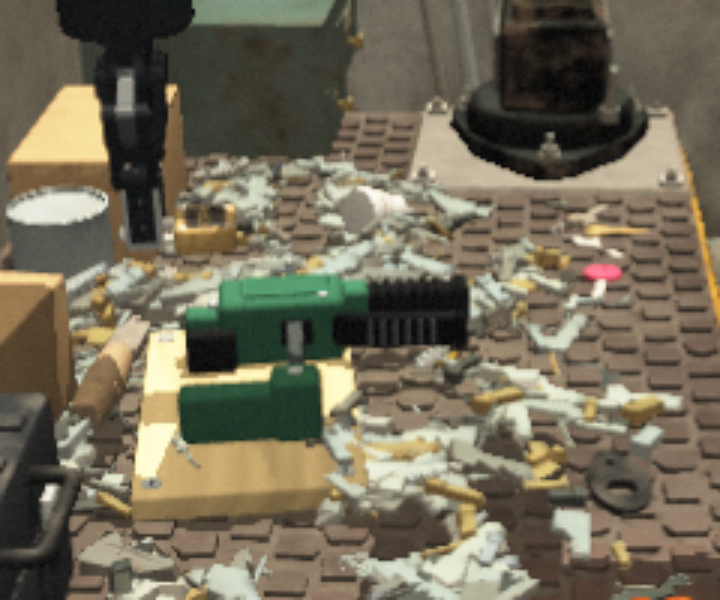

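```bash
python3 - <<'E'
from h import *; from m import *
dt=d; Ct=cloud(dt)
def cl(p): return (np.asarray(p)[...,:2]-tc)@Rc
w=optics.get_image("wrist"); C=cloud(w)
for n,p,z in [("fix top",(272,180),.0475),("mov top",(366,180),.0475),("corner+",(498,247),.018),("corner-",(170,250),.018),("board far R",(498,45),.018),("housing L near",(244,190),.066),("hous R",(168,190),.066)]:
    q=onz(w,[p],z)[0]; print(n,q.round(4),cl(q).round(4))
for p in [(318,340),(318,310),(280,400),(230,280)]: print(p,C[p[1],p[0]].round(3))
B=Ct[85:150,245:320].reshape(-1,3); B=B[B[:,2]>.09]; print("box",B.min(0),B.max(0))
B=Ct[85:150,325:400].reshape(-1,3); 
# lock in hand, top face corners at z= TCP z-2+14
print([onz(w,[p],.1299-.002+.016-.002)[0].round(4).tolist() for p in [(262,195),(374,195),(374,285),(264,285)]])
s=telemetry.get_state();print(s["position"])
E
```

```text
clamp 10.137937740027459 [0.54010875 0.04815886] [[-0.0015, -0.0009], [-0.0014, 0.0007], [0.0011, -0.0001], [0.0019, 0.0003]]
lock 18.550640237176466 [0.48213349 0.30616025] [[0.0006, 0.0012], [0.0019, -0.0004], [-0.0013, -0.0011], [-0.0012, 0.0004]]
shackle [0.49730218 0.31125053] body [0.46601677 0.30075182]
bed [0.59425003 0.05783988] grip [ 0.49161324 -0.04990839] trig [0.48210824 0.0032485 ]
fix top [0.5892 0.0255 0.0475] [ 0.0444 -0.0309]
mov top [0.5794 0.0795 0.0475] [0.0442 0.024 ]
corner+ [0.6137 0.1862 0.018 ] [0.0967 0.123 ]
corner- [ 0.6572 -0.0409  0.018 ] [ 0.0996 -0.1083]
board far R [0.489  0.1451 0.018 ] [-0.0333  0.1044]
housing L near [0.5935 0.0129 0.066 ] [ 0.0464 -0.0441]
hous R [ 0.6008 -0.0279  0.066 ] [ 0.0464 -0.0856]
(318, 340) [0.635 0.061 0.133]
(318, 310) [0.694 0.072 0.003]
(280, 400) [0.713 0.052 0.084]
(230, 280) [0.669 0.004 0.025]
box [ 0.32940567 -0.01138078  0.09001386] [0.79470221 0.1604     1.11449892]
[[0.5757, 0.031, 0.1419], [0.5688, 0.0688, 0.1419], [0.602, 0.0764, 0.1419], [0.6093, 0.0362, 0.1419]]
[0.62539841 0.06027673 0.13018465]
```

```bash
python3 -m creep '{"slide":[[0.04,0.007,-0.1],[0.04,0.007,-0.3],[0.04,0.007,-0.5],[0.04,0.007,-0.6],[0.04,0.007,-0.66],[0.04,0.007,-0.69],[0.04,0.007,-0.705],[0.04,0.007,-0.71],[0.04,0.007,-0.71]],"twist":[[0,0,0],[0,0,0],[0,0,0],[0,0,0],[0,0,0],[0,0,0],[0,0,0],[0,0,0],[0,0,0]],"fingers":[-1,-1,-1,-1,-1,-1,-1,-1,-1]}'
python3 - <<'E'
from h import *
d=optics.get_image("wrist"); cv2.imwrite("pics/w5.png",d["img"])
d=optics.get_image("side"); cv2.imwrite("pics/s5.png",cv2.resize(d["img"][180:320,200:360],None,fx=4,fy=4))
E
```

```text
clock: 5.7
position: [0.6324, 0.0604, 0.0243]
ee_rot: [0.001, -0.089, 0.996, -0.0]
contact_force: [0.9, 0.3, -1.1]
width: 0.0284
```

View pics/w5.png

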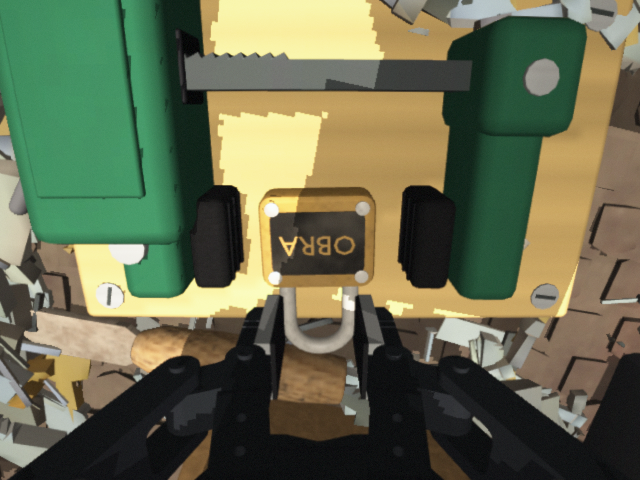

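View pics/s5.png

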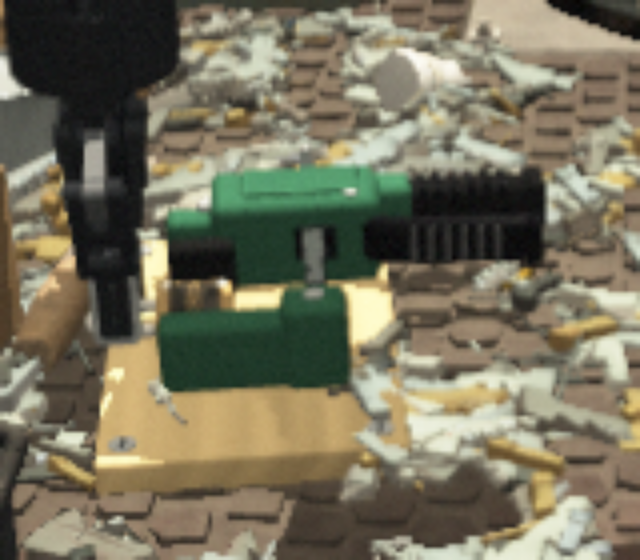

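The padlock sits centred between the pads: body at columns 262–375, pads at 240 and 402, same rows. I'll lower the last 2 mm, release and rise.

```bash
python3 -m creep '{"slide":[[0,0,-0.007],[0,0,-0.014],[0,0,-0.014],[0,0,-0.014]],"twist":[[0,0,0],[0,0,0],[0,0,0],[0,0,0]],"fingers":[-1,-1,-1,-1]}'
python3 -m creep '{"slide":[[0,0,0],[0,0,0],[0,0,0],[0,0,0],[0,0,0],[0,0,0.1],[0,0,0.3],[0,0,0.6],[0,0,0.9],[0,0,0.9]],"twist":[[0,0,0],[0,0,0],[0,0,0],[0,0,0],[0,0,0],[0,0,0],[0,0,0],[0,0,0],[0,0,0],[0,0,0]],"fingers":[-0.2,0,0.2,0.3,0.3,0.3,0.3,0.3,0.5,0.5]}'
python3 - <<'E'
from h import *
d=optics.get_image("wrist"); cv2.imwrite("pics/w6.png",d["img"])
E
```

```text
clock: 6.2
position: [0.6325, 0.0604, 0.0225]
ee_rot: [0.001, -0.089, 0.996, -0.0]
contact_force: [0.5, -0.2, 5.7]
width: 0.0283
clock: 7.2
position: [0.6363, 0.0604, 0.1638]
ee_rot: [0.007, -0.089, 0.996, -0.001]
contact_force: [1.1, 0.7, 0.1]
width: 0.064
```

View pics/w6.png

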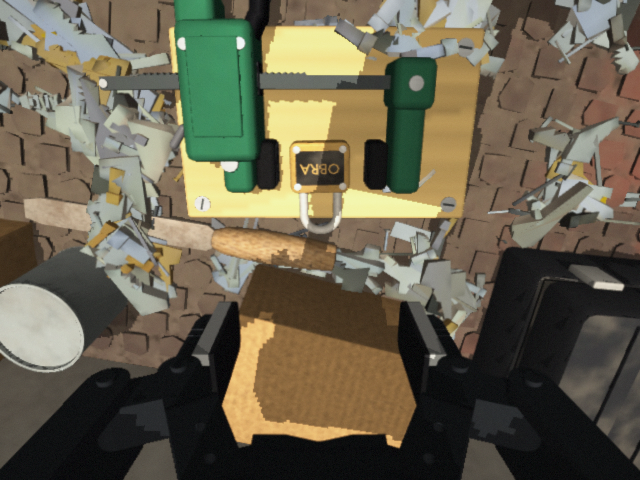

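The padlock is free and lies square at (320,168) between the pads. Now over to the trigger, opened wide.

```bash
python3 -m creep '{"slide":[[-0.2,-0.13,0],[-0.5,-0.32,0],[-0.8,-0.52,0],[-0.96,-0.62,0],[-0.96,-0.62,0],[-0.96,-0.62,0],[-0.96,-0.62,0]],"twist":[[0,0,0],[0,0,0],[0,0,0],[0,0,0],[0,0,0],[0,0,0],[0,0,0]],"fingers":[1,1,1,1,1,1,1]}' 25
python3 - <<'E'
from h import *
from m import tc,Rc
from scipy.spatial.transform import Rotation as R
s=telemetry.get_state(); q=s["ee_rot"]; M=R.from_quat([*q[1:],q[0]]).as_matrix(); print(s["clock"],s["position"],np.degrees(np.arctan2(M[1,1],M[0,1])),M[:,2],s["width"],s["contact_force"],(s["position"][:2]-tc)@Rc)
d=optics.get_image("wrist"); cv2.imwrite("pics/w7.png",d["img"])
E
```

```text
clock: 7.95
position: [0.4886, -0.0324, 0.156]
ee_rot: [0.0, -0.089, 0.996, 0.0]
contact_force: [-0.2, -0.3, 0.7]
width: 0.0855
clamp 10.137937740027459 [0.54010875 0.04815886] [[-0.0015, -0.0009], [-0.0014, 0.0007], [0.0011, -0.0001], [0.0019, 0.0003]]
lock 18.550640237176466 [0.48213349 0.30616025] [[0.0006, 0.0012], [0.0019, -0.0004], [-0.0013, -0.0011], [-0.0012, 0.0004]]
shackle [0.49730218 0.31125053] body [0.46601677 0.30075182]
bed [0.59425003 0.05783988] grip [ 0.49161324 -0.04990839] trig [0.48210824 0.0032485 ]
7.95 [ 0.48864729 -0.03238053  0.1560308 ] 100.217702270472 [ 2.34097221e-04  4.65573564e-04 -9.99999864e-01] 0.08547344617542728 [-0.16823429 -0.27703458  0.69225075] [-0.06483441 -0.07022375]
```

View pics/w7.png

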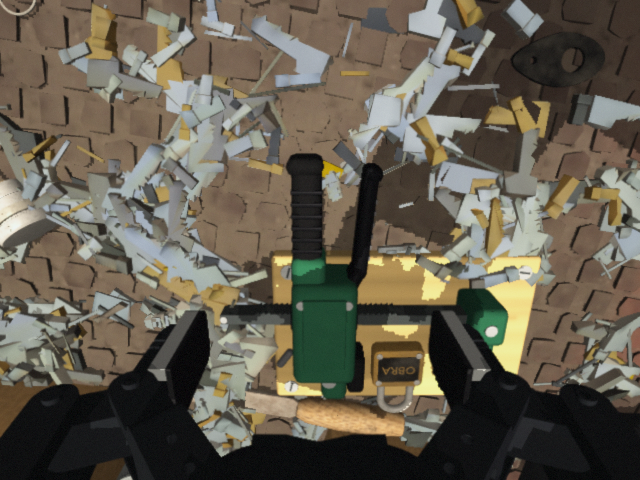

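```bash
python3 - <<'E' | tail -6
from h import *
from m import tc,Rc
w=optics.get_image("wrist")
for n,p,z in [("grip back",(291,225),.05),("grip front",(323,225),.056),("trig back",(357,225),.054),("trig front",(375,225),.054),("grip end",(305,154),.056)]:
    q=onz(w,[p],z)[0]; print(n,q.round(4),((q[:2]-tc)@Rc).round(4))
E
python3 -m creep '{"slide":[[0,0,-0.2],[0,0,-0.45],[0,0,-0.6],[0,0,-0.75],[0,0,-0.85],[0,0,-0.89],[0,0,-0.89]],"twist":[[0,0,0],[0,0,0],[0,0,0],[0,0,0],[0,0,0],[0,0,0],[0,0,0]],"fingers":[1,1,1,1,1,1,1]}' 25
python3 - <<'E'
from h import *
d=optics.get_image("wrist"); cv2.imwrite("pics/w8.png",d["img"])
d=optics.get_image("side"); cv2.imwrite("pics/s8.png",cv2.resize(d["img"][150:320,200:400],None,fx=4,fy=4))
E
```

```text
bed [0.59425003 0.05783988] grip [ 0.49161324 -0.04990839] trig [0.48210824 0.0032485 ]
grip back [ 0.4855 -0.0523  0.05  ] [-0.0715 -0.0893]
grip front [ 0.4798 -0.0317  0.056 ] [-0.0734 -0.068 ]
trig back [ 0.4765 -0.0095  0.054 ] [-0.0728 -0.0456]
trig front [0.4743 0.0022 0.054 ] [-0.0728 -0.0337]
grip end [ 0.4368 -0.0509  0.056 ] [-0.1192 -0.0793]
clock: 8.75
position: [0.4879, -0.0322, 0.0221]
ee_rot: [-0.001, -0.089, 0.996, 0.0]
contact_force: [-0.1, -0.2, -0.2]
width: 0.0857
```

View pics/w8.png

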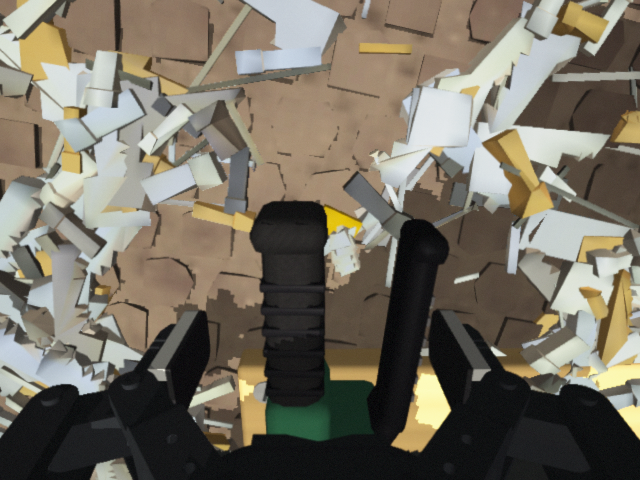

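View pics/s8.png

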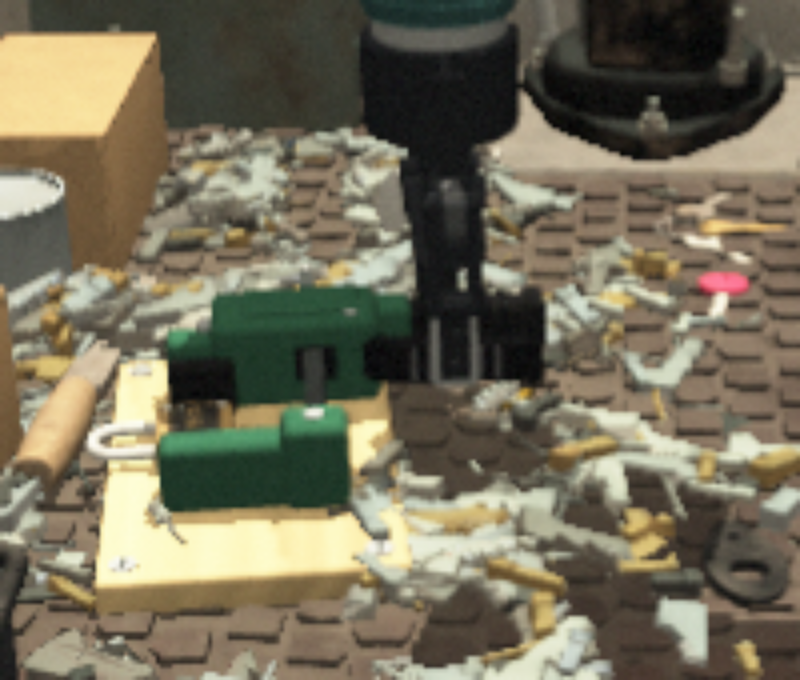

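```bash
python3 -m creep '{"slide":[[0,0,0],[0,0,0],[0,0,0],[0,0,0],[0,0,0],[0,0,0],[0,0,0],[0,0,0]],"twist":[[0,0,0],[0,0,0],[0,0,0],[0,0,0],[0,0,0],[0,0,0],[0,0,0],[0,0,0]],"fingers":[-1,-1,-1,-1,-1,-1,-1,-1]}' 25
python3 - <<'E'
from h import *
d=optics.get_image("wrist"); cv2.imwrite("pics/w9.png",d["img"])
E
```

```text
clock: 9.65
position: [0.4874, -0.0337, 0.0246]
ee_rot: [-0.0, -0.09, 0.996, -0.001]
contact_force: [-4.0, -3.3, 9.1]
width: 0.034
```

View pics/w9.png

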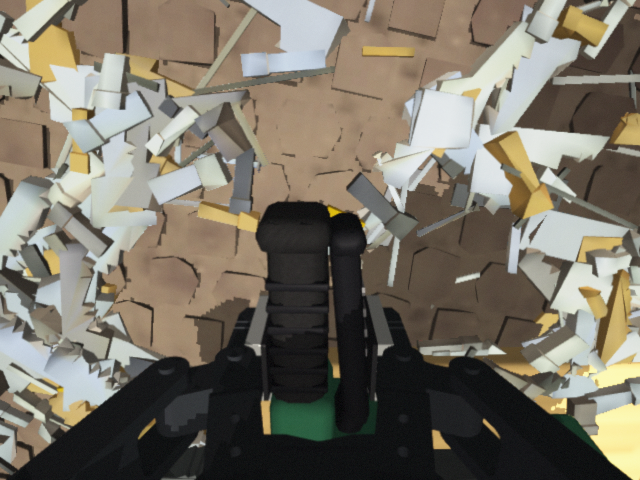

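```bash
python3 -m creep '{"slide":[[0,0,0],[0,0,0],[0,0,0],[0,0,0],[0,0,0],[0,0,0],[0,0,0],[0,0,0],[0,0,0],[0,0,0],[0,0,0],[0,0,0],[0,0,0],[0,0,0],[0,0,0],[0,0,0]],"twist":[[0,0,0],[0,0,0],[0,0,0],[0,0,0],[0,0,0],[0,0,0],[0,0,0],[0,0,0],[0,0,0],[0,0,0],[0,0,0],[0,0,0],[0,0,0],[0,0,0],[0,0,0],[0,0,0]],"fingers":[1,1,1,1,1,1,1,1,-1,-1,-1,-1,-1,-1,-1,-1]}' 25
python3 - <<'E'
from h import *
d=optics.get_image("top"); cv2.imwrite("pics/t10.png",crop(d["img"],235,160,365,260,6))
E
```

```text
clock: 11.3
position: [0.4868, -0.0338, 0.0239]
ee_rot: [-0.001, -0.09, 0.996, -0.001]
contact_force: [-4.0, -4.4, 10.3]
width: 0.034
```

View pics/t10.png

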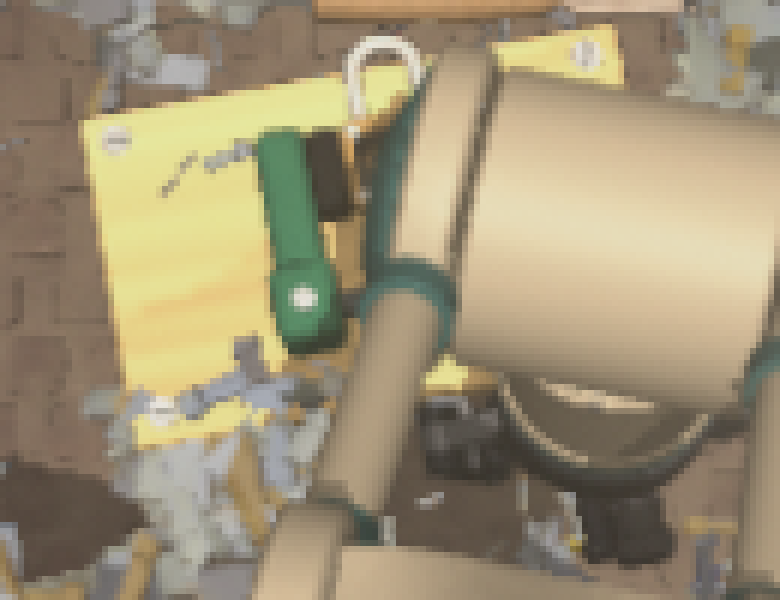

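The jaw has moved to the padlock: its pad's right edge is at crop column 350, touching the body. Next stroke.

```bash
python3 -m creep '{"slide":[[0,0,0],[0,0,0],[0,0,0],[0,0,0],[0,0,0],[0,0,0],[0,0,0],[0,0,0],[0,0,0],[0,0,0],[0,0,0],[0,0,0],[0,0,0],[0,0,0],[0,0,0],[0,0,0]],"twist":[[0,0,0],[0,0,0],[0,0,0],[0,0,0],[0,0,0],[0,0,0],[0,0,0],[0,0,0],[0,0,0],[0,0,0],[0,0,0],[0,0,0],[0,0,0],[0,0,0],[0,0,0],[0,0,0]],"fingers":[1,1,1,1,1,1,1,1,-1,-1,-1,-1,-1,-1,-1,-1]}' 25
python3 - <<'E'
from h import *
d=optics.get_image("side"); cv2.imwrite("pics/s11.png",cv2.resize(d["img"][150:320,200:400],None,fx=4,fy=4))
E
```

```text
clock: 12.95
position: [0.4863, -0.0319, 0.0238]
ee_rot: [-0.001, -0.09, 0.996, 0.0]
contact_force: [-4.6, 3.3, 10.8]
width: 0.0377
```

View pics/s11.png

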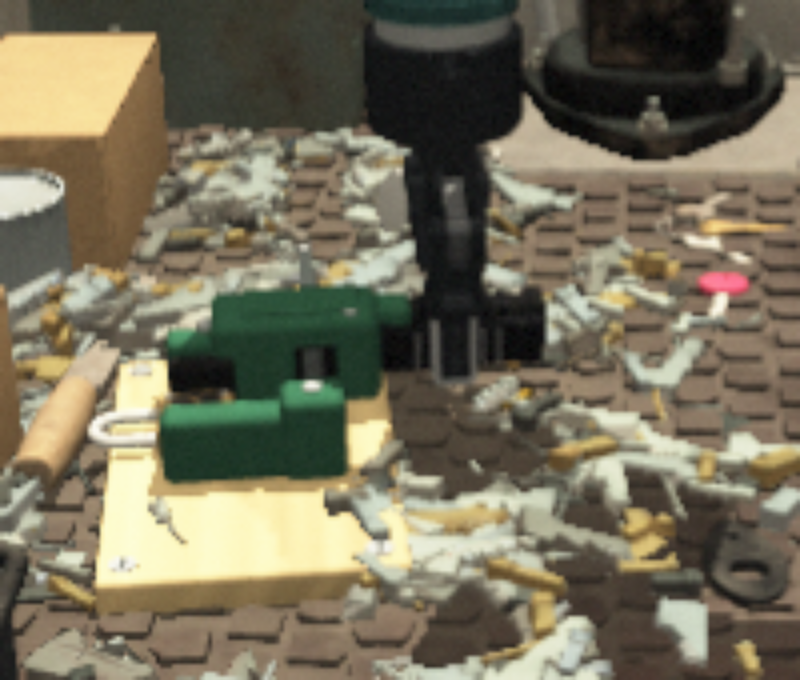

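```bash
python3 -m creep '{"slide":[[0,0,0],[0,0,0],[0,0,0],[0,0,0],[0,0,0],[0,0,0],[0,0,0],[0,0,0],[0,0,0],[0,0,0],[0,0,0],[0,0,0],[0,0,0],[0,0,0],[0,0,0],[0,0,0],[0,0,0],[0,0,0]],"twist":[[0,0,0],[0,0,0],[0,0,0],[0,0,0],[0,0,0],[0,0,0],[0,0,0],[0,0,0],[0,0,0],[0,0,0],[0,0,0],[0,0,0],[0,0,0],[0,0,0],[0,0,0],[0,0,0],[0,0,0],[0,0,0]],"fingers":[1,1,1,1,1,1,1,1,-1,-1,-1,-1,-1,-1,-1,-1,-1,-1]}' 25
python3 -m creep '{"slide":[[0,0,0],[0,0,0],[0,0,0],[0,0,0],[0,0,0],[0,0,0],[0,0,0],[0,0,0],[0,0,0],[0,0,0],[0,0,0],[0,0,0],[0,0,0],[0,0,0],[0,0,0],[0,0,0],[0,0,0],[0,0,0]],"twist":[[0,0,0],[0,0,0],[0,0,0],[0,0,0],[0,0,0],[0,0,0],[0,0,0],[0,0,0],[0,0,0],[0,0,0],[0,0,0],[0,0,0],[0,0,0],[0,0,0],[0,0,0],[0,0,0],[0,0,0],[0,0,0]],"fingers":[1,1,1,1,1,1,1,1,-1,-1,-1,-1,-1,-1,-1,-1,-1,-1]}' 25

```

```text
clock: 14.8
position: [0.4858, -0.0291, 0.0236]
ee_rot: [-0.001, -0.088, 0.996, 0.003]
contact_force: [-3.8, 12.1, 11.3]
width: 0.043
clock: 16.6
position: [0.4858, -0.0291, 0.0236]
ee_rot: [-0.001, -0.088, 0.996, 0.003]
contact_force: [-3.9, 12.7, 11.1]
width: 0.0434
```

The squeeze now stops at 43 mm on two strokes in a row, so the clamp is tight. I'll release, back off and check.

```bash
python3 -m creep '{"slide":[[0,0,0],[0,0,0],[0,0,0],[0,0,0],[0,0,0],[0,0,0],[0,0,0],[0,0,0],[0,0,0],[0,0,0.1],[0,0,0.3],[0,0,0.6],[0,0,0.9],[0,0,1],[-0.3,-0.3,1],[-0.6,-0.6,1],[-0.9,-0.9,1],[-0.9,-0.9,1],[-0.9,-0.9,1],[-0.9,-0.9,1]],"twist":[[0,0,0],[0,0,0],[0,0,0],[0,0,0],[0,0,0],[0,0,0],[0,0,0],[0,0,0],[0,0,0],[0,0,0],[0,0,0],[0,0,0],[0,0,0],[0,0,0],[0,0,0],[0,0,0],[0,0,0],[0,0,0],[0,0,0],[0,0,0]],"fingers":[1,1,1,1,1,1,1,1,1,1,1,1,1,1,1,1,1,1,1,1]}' 25
python3 - <<'E' | tail -8
from h import *
from m import tc,Rc
d=optics.get_image("top"); cv2.imwrite("pics/t12.png",crop(d["img"],235,160,365,260,6)); np.savez("top2.npz",**{k:np.array(v) for k,v in d.items()})
d=optics.get_image("side"); cv2.imwrite("pics/s12.png",cv2.resize(d["img"][150:320,200:400],None,fx=4,fy=4))
print(telemetry.get_state()["contact_force"])
E
```

```text
clock: 18.6
position: [0.3525, -0.1681, 0.1731]
ee_rot: [0.0, -0.087, 0.996, 0.0]
contact_force: [-0.2, 0.7, 0.9]
width: 0.0855
clamp 10.137937740027459 [0.54010875 0.04815886] [[-0.0015, -0.0009], [-0.0014, 0.0007], [0.0011, -0.0001], [0.0019, 0.0003]]
lock 18.550640237176466 [0.48213349 0.30616025] [[0.0006, 0.0012], [0.0019, -0.0004], [-0.0013, -0.0011], [-0.0012, 0.0004]]
shackle [0.49730218 0.31125053] body [0.46601677 0.30075182]
bed [0.59425003 0.05783988] grip [ 0.49161324 -0.04990839] trig [0.48210824 0.0032485 ]
[ 0.08427324 -0.03027421 -0.35532662]
```

View pics/t12.png

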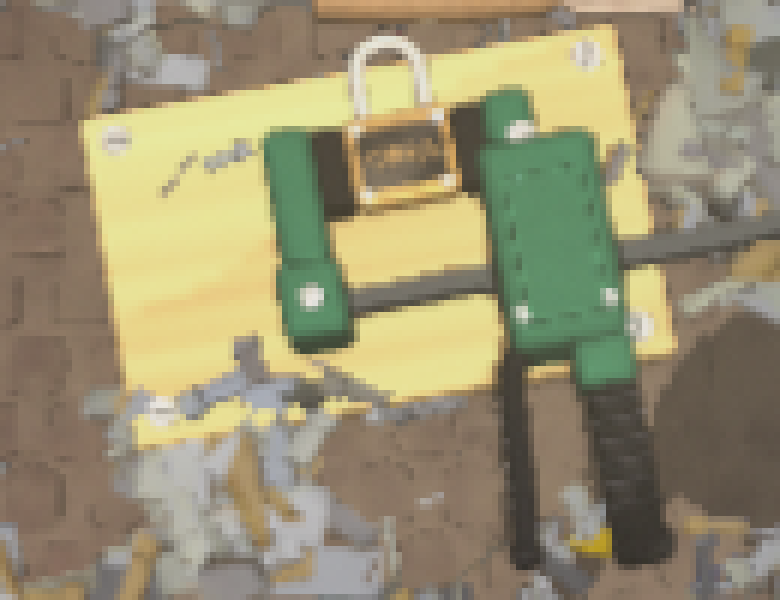

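View pics/s12.png

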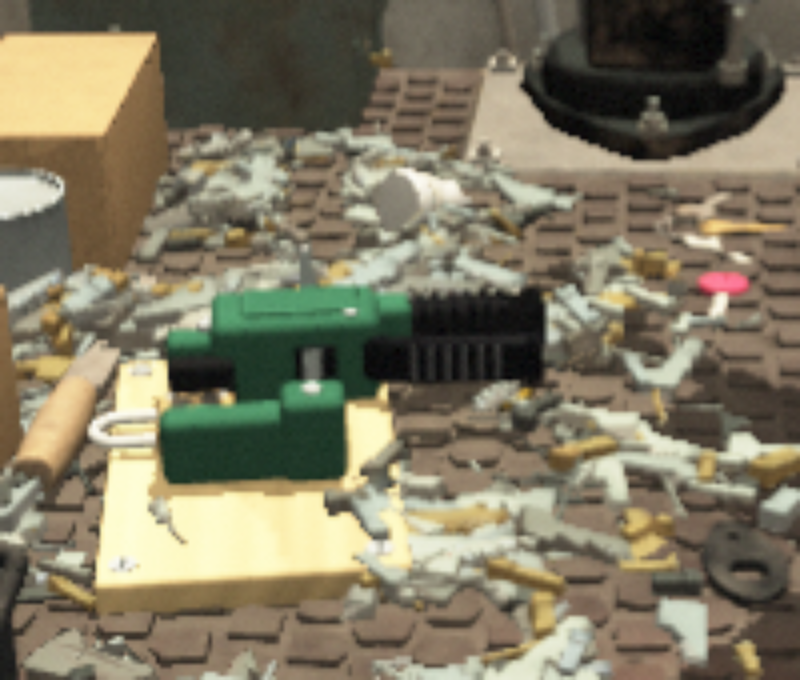

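The padlock is held between the pads (crop 348–458, 105–205) with the shackle pointing out. The trigger end is back at (525,565), as at the start. One last position figure, then I hand in.

```bash
python3 - <<'E' | tail -3
from h import *; from m import tc,Rc,fit
from rig import order
d={k:v for k,v in np.load("top2.npz").items()}
c=np.array([(462,190),(358,207),(345,122),(445,106)])/6+[235,160]-.5
th,R,t,e=fit(np.array([(-35,-21),(-35,21),(1,21),(1,-21)])/1e3,onz(d,c,.034))
print("rel yaw",np.degrees(th)-10.14,"body",(t+R@[-.017,0]-tc)@Rc,"shackle",(t+R@[.016,0]-tc)@Rc)
print(order.sign_off())
E
```

```text
rel yaw -0.7664087575246512 body [ 0.05763255 -0.01548657] shackle [ 0.09062961 -0.01592679]
the job is handed in; nothing more can be done
None
```

The padlock is clamped tight and I handed the job in at about 19 s; the sign-off gives no verdict. I laid it flat between the pads with the shackle pointing out, then gave the trigger five squeezes at 25 N. They stopped at 34, 34, 37.7, 43.0 and 43.4 mm finger opening, so the last two fell well short of full travel.

Last checks, all from the final pictures:
- **Padlock position:** mid-body is at clamp x ≈ 58 mm, y ≈ -15 mm. The shackle point is at x ≈ 91 mm, and the padlock is turned about 0.8° from the clamp axis.
- **Trigger:** it is back at its rest position.
- **Lock cylinder:** it looks undisturbed by eye; I did not measure it.
- **Robot:** the arm is clear and the wrist force is close to zero.
- **Not measured:** I could not read pad force directly; I inferred it from the 43 mm stop.

No check failed. The camera estimates of clamp x differed by about 2 to 3 mm, within the tolerance for placing the padlock.

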